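# Weigh the tray of lens rings

## Task

Pick up the open black tray that holds the two loose lens rings by its upright grip, carry it level to the bench scale so that both rings stay inside all the way, and set it down gently, not letting it drop, in the middle of the scale's steel pan, square with the pan. Then let go of it.

Things in the scene. Friction and masses are not known exactly. Their poses are not given: they have to be found in the camera images.
- tray_centre (a point): Centre (32 mm above the underside) of the black open tray with two lens rings; a like tray holds steel rods. 100 mm along x, 140 along y, z up, about 0.18 kg; walls 24 mm high. Along y through its middle runs a 12 mm thick divider, 22 mm high; from it a flat upright grey grip, 12 mm thick (x), 70 mm long (y), rises to 32 mm above this point. A ring lies loose each side, its top 16 mm below this point.
- ring1_centre (a point): Centre of a loose aluminium lens ring lying flat in the +x half of the tray: 30 mm outside, 20 mm inside diameter, 12 mm high, 15 g. Its axis is z.
- ring2_centre (a point): Centre of the other, identical loose lens ring, in the -x half of the tray.
- pan (a point): Centre of the top of the flat steel pan of the white bench scale: fixed, does not sink. Pan 125 mm along x, 165 along y, no rim, 50 mm above the bench; housing 10 mm lower, reaching 122 mm to -x (display, keys). z is up. The tray's long side goes along the pan's y, either way round. Bystanders between are under 70 mm high, the bottle, swab cup and mug up to 115 mm.

How it is judged:
By the outcome, as a careful person would: the job done as asked, in the order asked, and still so for the second after the job is handed in, with the robot touching nothing.
It also fails if it takes over 43 s, if anything falls off the work surface, if the arm or the gripper's body presses on something with over 40 N, if the wrist force passes 120 N, or if a joint passes its speed limit or range.

## Robot

A 6-joint arm with a two-finger parallel gripper is mounted at the origin on the work surface. World frame = base frame: x ahead of the robot, y to its left, z up, the work surface at z = 0. Lengths are in m, angles in rad, forces in N, time in s.
With the tool pointing down it reaches from about 0.275 to 1 m from the base axis. Payload 8.4 kg.
Tool frame: the origin (TCP) lies on the centre line of the jaws, within the pads' length; the fingertips stand 17 mm ahead of it and the grasp point (between the pads) lies 2 mm behind it (bot.tcp_to_tips is the z of the fingertips in the tool frame, in m); z points along the fingers, y is the line along which they close (so a half turn about z gives the same grasp; the last joint's range is limited). The gripper opens to 85 mm and grips with 20 to 120 N. Pads are 22 mm wide; open, the fingers measure 114 mm over their backs; the gripper's body (76 mm by 85 mm) begins 54 mm behind the grasp point. The pads swing forward as they close: fully open they stand 13 mm farther back than shut.
Start: joints at [1.244, 0.353, 1.633, -0, 1.155, -0.002], TCP at [0.199, 0.592, 0.248] pointing down, gripper open.
Joint ranges: [-2.63, 2.63], [-0.92, 2.1], [0.06, 2.66], [-1.3, 4.44], [0, 2.69], [-3.02, 3.02]. Speed limits (rad/s): [2.22, 2.22, 2.79, 3.14, 3.14, 3.14].

## Interface

Orientations are given as a unit quaternion [x, y, z, w].
In Python, from workcell import bot, hand, kinematics, get_obs, vision, hand_in gives the robot as it stands. The module is installed in compiled form; this text tells all that it offers. Calls block until the motion is done:
- bot.reach(position, orientation): joint-space move of the TCP to a pose.
- bot.servo_line(position, ori=None, velocity=0.15): straight line of the TCP; ori=None keeps the orientation; velocity is the mean speed in m/s.
- bot.goto_joints(angles): joint-space move.
- hand.move_gripper(opening, strength=None): finger opening in m; strength is the grip in N (None keeps the last); returns when the fingers have stopped.
- bot.dwell(seconds).
- kinematics.solve_ik(position, orientation): joint angles nearest the present ones, or None.
- get_obs(): the state.
- vision.read_camera(name): name is "scene" or "side" or "wrist"; returns a dict with "frame" (480x640x3 uint8, red, green, blue), "intrinsics" (3x3 intrinsics, pixels), "view" (4x4, takes a point from world to camera coordinates). Camera axes: x right, y down, z forward; pixel columns grow to the right and rows downward; lengths in m; the calibration is good to about 2 mm. The wrist camera is an equidistant fisheye: a pixel r from the principal point sees the ray r / f radians off the axis. A picture is of the moment at which its call begins. There is no depth.
A pose or a line that the arm cannot do raises bot.IKError and nothing moves.
- hand_in(): hands the job in; it is judged then, once.
The state is a dict: "time_s": time; "joint_pos": joint angles; "joint_vel": joint speeds; "joint_efforts": joint torques, N m; "position": TCP position; "orientation": TCP orientation; "wrist_force": force on the tool from outside, world axes, zero at the start; "ft_torque": the same for the moment, N m; "gripper_width": finger opening in m; "grip_force": force on a finger pad.
Only numpy, scipy, OpenCV 4.12 (cv2) and the standard library are available. Lean on these libraries where they do the work, as an engineer would, in place of code of your own. Each camera call takes 0.05 s, during which the arm holds its last target. There are 200 camera calls.

## Working session

There is one attempt and no reset: what is moved stays moved. The work goes in short steps, each a Python script; the robot and the scene stay as the last script left them, time stands still between calls to the robot, and variables do not carry over. Pictures are saved under pics/ and viewed, at most 10 in all, crops included, and the job is handed in when it is done.

```bash
mkdir -p pics; python3 - <<'E'
from workcell import *
import cv2,numpy as np
for n in ["scene","side"]:
    d=vision.read_camera(n); cv2.imwrite(f"pics/{n}0.png",d["frame"][:,:,::-1]); np.savez(f"{n}0.npz",**d)
    print(n,np.round(d["intrinsics"],1).tolist(),np.round(d["view"],3).tolist())
o=get_obs();print(o["orientation"],o["time_s"],bot.tcp_to_tips)
E
```

```text
scene [[612.5, 0.0, 308.5], [0.0, 612.5, 236.1], [0.0, 0.0, 1.0]] [[-0.441, 0.897, -0.012, 0.225], [0.75, 0.362, -0.554, -0.376], [-0.493, -0.253, -0.832, 1.544], [0.0, 0.0, 0.0, 1.0]]
side [[551.0, 0.0, 322.9], [0.0, 551.0, 248.7], [0.0, 0.0, 1.0]] [[0.994, -0.111, -0.012, -0.517], [-0.081, -0.644, -0.761, 0.091], [0.077, 0.757, -0.649, 1.222], [0.0, 0.0, 0.0, 1.0]]
[ 1.61675604e-01  9.86843767e-01 -6.08281696e-04 -9.51142205e-05] 0.1 0.017
```

View pics/scene0.png

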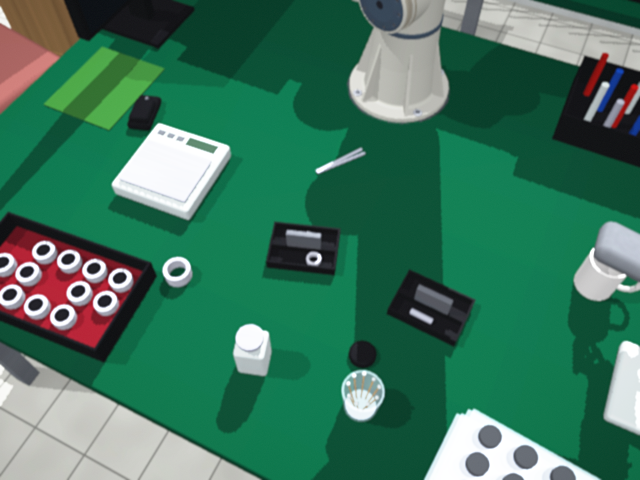

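View pics/side0.png

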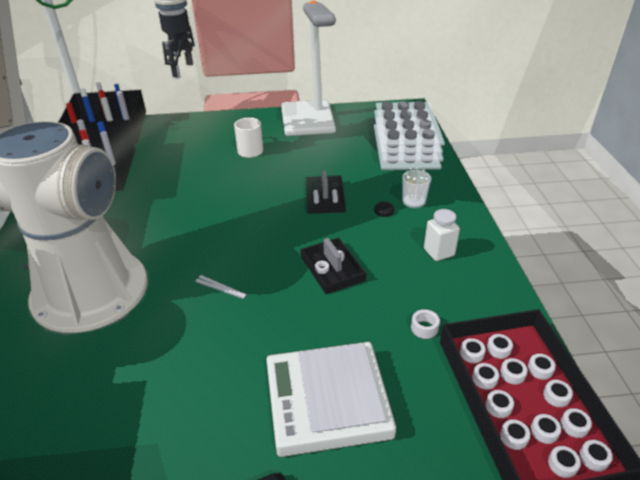

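Scene shows the ring tray at about (303,248) and the scale at (170,170). In the side view they are at (334,265) and (335,397). I'll enlarge these to get corners.

```bash
python3 - <<'E'
import cv2,numpy as np
t=[]
for n,x,y,w,h in [("scene",253,208,100,75),("side",284,228,100,75),("scene",102,112,140,105),("side",255,335,160,120)]:
    f=np.load(n+"0.npz")["frame"][y:y+h,x:x+w,::-1]
    g=cv2.resize(f,(400,300),interpolation=cv2.INTER_CUBIC)
    g=np.clip(255*(g/255.)**0.6,0,255).astype(np.uint8)
    s=400/w
    for k in range(0,w,20): cv2.putText(g,str(x+k),(int(k*s),10),0,.32,(0,255,255),1); g[10:16,int(k*s)]=(0,255,255)
    for k in range(10,h,10): cv2.putText(g,str(y+k),(0,int(k*s)),0,.32,(0,255,255),1); g[int(k*s),20:28]=(0,255,255)
    t.append(g)
cv2.imwrite("pics/mos.png",np.vstack([np.hstack(t[:2]),np.hstack(t[2:])]))
E
```

```text
(no output)
```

View pics/mos.png

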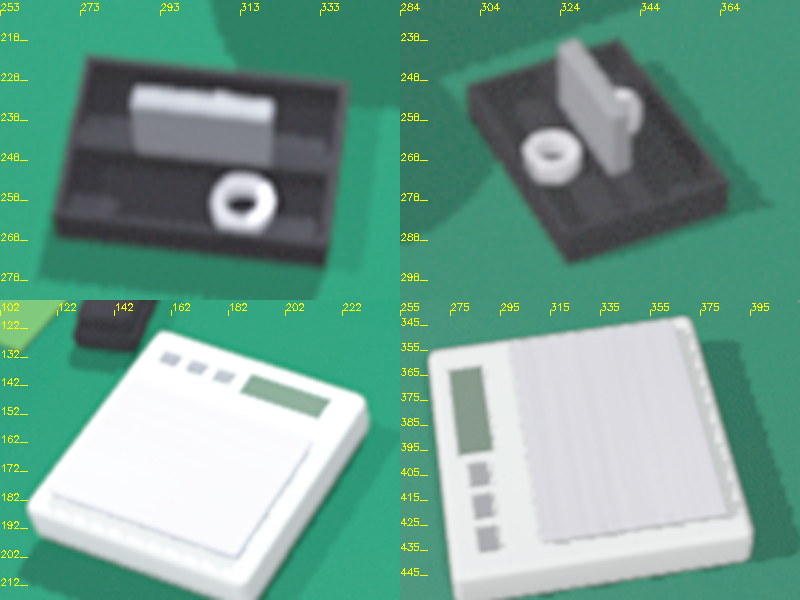

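The enlarged tiles show the tray rim and grip corners and the pan corners clearly. Next I'll fit both poses to them.

```bash
cat > h.py <<'E'
import numpy as np,cv2
from scipy.optimize import least_squares
def proj(c,P):
    Q=(np.c_[P,np.ones(len(P))]@c["view"].T)[:,:3]; q=Q@c["intrinsics"].T
    return q[:,:2]/q[:,2:]
def place(p,L):
    c,s=np.cos(p[2]),np.sin(p[2]); L=np.asarray(L,float)
    return np.c_[p[0]+c*L[:,0]-s*L[:,1],p[1]+s*L[:,0]+c*L[:,1],L[:,2]]
def fit(obs,p0):  # obs: list (cam, local pts, pixels)
    f=lambda p:np.concatenate([(proj(c,place(p,L))-px).ravel() for c,L,px in obs])
    r=least_squares(f,p0,loss="soft_l1"); return r.x,np.round(f(r.x).reshape(-1,2),1).tolist()
def down(phi): # tool z down, tool y (closing) along world angle phi
    from scipy.spatial.transform import Rotation as R
    y=np.array([np.cos(phi),np.sin(phi),0]);z=np.array([0,0,-1.]);x=np.cross(y,z)
    return R.from_matrix(np.c_[x,y,z]).as_quat()
E
python3 - <<'E'
from h import *
S=dict(np.load("scene0.npz"));D=dict(np.load("side0.npz"))
def rect(a,b,z): return [[-a,-b,z],[a,-b,z],[a,b,z],[-a,b,z]]
sc=[[275,222.3],[340.3,228.8],[334.8,268.4],[266.8,262.5]]; si=[[301,249.8],[339.3,237.8],[365.8,274.8],[325.5,288.8]]
gs=[[286,232.3],[321.5,235.3]]; gd=[[326.3,239],[339.3,260.8]]
# match corners by brute force over rotations/order
R=rect(.05,.07,.024); G=[[0,-.035,.064],[0,.035,.064]]
def best(px,L,c,others,p0s):pass
def back(c,px,z):
    A=c["view"];K=np.linalg.inv(c["intrinsics"]);C=-A[:3,:3].T@A[:3,3]
    d=(np.c_[px,np.ones(len(px))]@K.T)@A[:3,:3]; return (C+d*((z-C[2])/d[:,2])[:,None])[:,:2]
print("rim",back(S,np.array(sc),.024).round(3).tolist(),back(D,np.array(si),.024).round(3).tolist())
print("grip",back(S,np.array(gs),.064).round(4).tolist(),back(D,np.array(gd),.064).round(4).tolist())
ps=[[119.5,179.2],[184.6,202.3],[211.2,162.1]]; pd=[[298.6,351],[362.2,343],[385.4,420.2],[313,432.2]]
print("pan",back(S,np.array(ps),.05).round(4).tolist(),back(D,np.array(pd),.05).round(4).tolist())
E
```

```text
rim [[0.516, -0.075], [0.472, 0.055], [0.564, 0.085], [0.611, -0.044]] [[0.475, 0.05], [0.569, 0.082], [0.61, -0.053], [0.517, -0.085]]
grip [[0.5522, -0.029], [0.5278, 0.0381]] [[0.5326, 0.033], [0.5518, -0.0441]]
pan [[0.5775, -0.4221], [0.5691, -0.261], [0.45, -0.268]] [[0.4457, -0.2679], [0.5656, -0.2634], [0.5766, -0.4293], [0.4559, -0.437]]
```

Rough poses are tray (0.541, 0.000) with yaw about 0.31, and pan (0.512, -0.347) with yaw about 0.056. I'll move above the tray and look with the wrist camera.

```bash
python3 - <<'E'
from workcell import *
from h import *
bot.reach([0.541,0.0,0.22],down(0.311))
o=get_obs();print(o["joint_pos"],o["time_s"],o["position"])
d=vision.read_camera("wrist"); np.savez("w1.npz",**d);cv2.imwrite("pics/w1.png",d["frame"][:,:,::-1])
print(np.round(d["intrinsics"],1).tolist(),np.round(d["view"],3).tolist())
E
```

```text
[-1.56678793e-03  2.53589058e-01  1.84174756e+00  1.77670293e-04
  1.04612698e+00 -3.13717871e-01] 2.5333 [0.54111443 0.00070227 0.22004331]
[[371.6, 0.0, 322.1], [0.0, 371.6, 242.7], [0.0, 0.0, 1.0]] [[0.952, 0.307, 0.0, -0.514], [0.291, -0.901, 0.323, -0.188], [0.1, -0.307, -0.946, 0.3], [0.0, 0.0, 0.0, 1.0]]
```

View pics/w1.png

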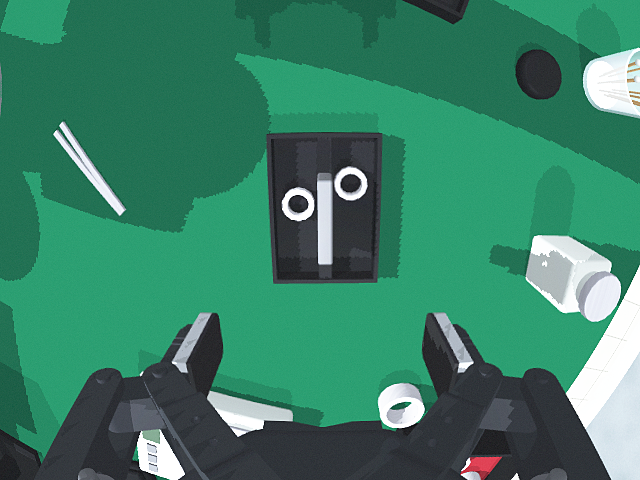

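The wrist view shows the rim corners at (267,134), (382,133), (377,283) and (274,283). The grip top face spans (317–332, 180–265), and both rings are inside. Refining with the fisheye model.

```bash
cat >> h.py <<'E'
def fback(c,px,z):
    K,A=c["intrinsics"],c["view"]; u=(np.asarray(px,float)-K[:2,2])/K[0,0]; t=np.linalg.norm(u,axis=1)
    d=np.c_[u/t[:,None]*np.sin(t)[:,None],np.cos(t)]@A[:3,:3]; C=-A[:3,:3].T@A[:3,3]
    return (C+d*((z-C[2])/d[:,2])[:,None])[:,:2]
E
python3 - <<'E'
from h import *
c=dict(np.load("w1.npz"))
r=fback(c,[[267,134],[382,133],[377,283],[274,283]],.024);print(r.round(4).tolist(),r.mean(0))
for a,b in [(3,0),(2,1)]: print(np.arctan2(*(r[b]-r[a])[::-1])-np.pi/2)
for a,b in [(0,1),(3,2)]: print(np.arctan2(*(r[b]-r[a])[::-1]),np.linalg.norm(r[b]-r[a]))
g=fback(c,[[324.5,180],[325,265]],.064);print(g.round(4).tolist(),g.mean(0),np.linalg.norm(g[1]-g[0]),np.arctan2(*(g[0]-g[1])[::-1])-np.pi/2)
E
```

```text
[[0.4724, 0.0554], [0.566, 0.0867], [0.6102, -0.0465], [0.5163, -0.0767]] [0.54122165 0.00472995]
0.3213273042349831
0.32097360359254323
0.32252474823724997 0.09868435605451051
0.31153437536093725 0.09863938349402714
[[0.5296, 0.0378], [0.5516, -0.0284]] [0.54059468 0.00468508] 0.06971009868493042 0.3201611184632127
```

```bash
python3 - <<'E'
from workcell import *
from h import *
bot.reach([0.512,-0.347,0.26],down(0.056))
o=get_obs();print(o["joint_pos"],o["time_s"],o["position"])
d=vision.read_camera("wrist"); np.savez("w2.npz",**d);cv2.imwrite("pics/w2.png",d["frame"][:,:,::-1])
E
```

```text
[-5.96498349e-01  3.32317989e-01  1.63655631e+00  5.04277632e-04
  1.17328330e+00 -6.53726147e-01] 3.9 [ 0.51230511 -0.34586336  0.25977876]
```

View pics/w2.png

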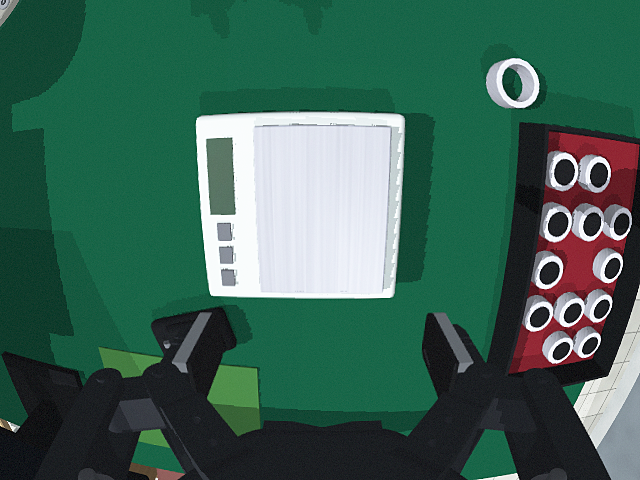

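The pan is clear, with corners at (254,125), (392,126), (383,293) and (260,292). I'll compute its pose, then grasp the tray and lift it.

```bash
python3 - <<'E'
from workcell import *
from h import *
c=dict(np.load("w2.npz"))
r=fback(c,[[254,125],[392,126],[383,293],[260,292]],.05);print(r.round(4).tolist(),r.mean(0))
for a,b in [(3,0),(2,1)]: print(np.arctan2(*(r[b]-r[a])[::-1])-np.pi/2,np.linalg.norm(r[b]-r[a]))
for a,b in [(0,1),(3,2)]: print(np.arctan2(*(r[b]-r[a])[::-1]),np.linalg.norm(r[b]-r[a]))
q=down(0.320);x,y=0.541,0.0047
bot.reach([x,y,0.15],q)
bot.servo_line([x,y,0.047],velocity=0.08)
f0=get_obs()["wrist_force"]
hand.move_gripper(0.0,45)
o=get_obs();print("grip",o["gripper_width"],o["grip_force"],f0,o["wrist_force"],o["time_s"])
bot.servo_line([x,y,0.077],velocity=0.05)
bot.servo_line([x,y,0.19],velocity=0.1)
o=get_obs();print("lift",o["gripper_width"],o["grip_force"],o["wrist_force"],o["ft_torque"],o["position"],o["time_s"])
t=[]
for n in["wrist","side"]:
    d=vision.read_camera(n);np.savez(n[0]+"3.npz",**d);t.append(cv2.resize(d["frame"][:,:,::-1],(400,300)) if n=="wrist" else cv2.resize(d["frame"][120:345,180:480,::-1],(400,300)))
cv2.imwrite("pics/l3.png",np.hstack(t))
E
```

```text
[[0.4452, -0.2686], [0.5686, -0.2623], [0.5771, -0.4264], [0.4527, -0.4324]] [ 0.51091056 -0.34742588]
0.04574202547718853 0.16402862630240608
0.05183967205949047 0.16427192443086927
0.05056058761473263 0.12358005382403867
0.04859344522142743 0.12458079154148777
grip 0.011269389129881095 44.48103189468384 [-0.50075147  0.97628775 -0.00942355] [-0.25489269 -0.41787517  1.98586805] 7.4417
lift 0.011467007190444497 43.77014100551605 [-0.624757    0.22312121 -1.71638061] [ 0.0104594  -0.01328688 -0.03315952] [0.54054645 0.00468174 0.18932425] 9.475
```

View pics/l3.png

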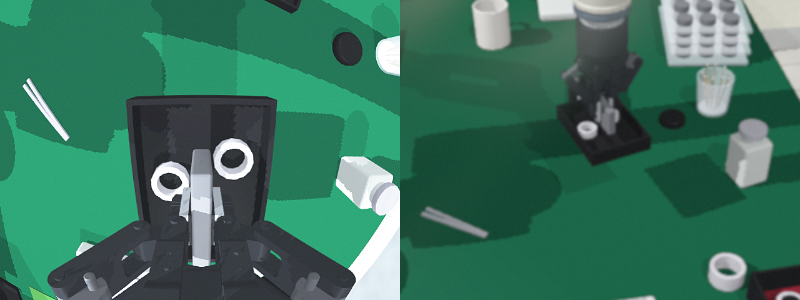

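The grasp is good: the tray is level and both rings are inside. Now carrying it over and lowering until contact.

```bash
python3 - <<'E'
from workcell import *
from h import *
q=down(0.049);x,y=0.511,-0.3474
bot.servo_line([x,y,0.19],q,velocity=0.1)
bot.servo_line([x,y,0.108],velocity=0.07)
bot.dwell(0.4); o=get_obs(); f0=o["wrist_force"][2]; print(o["position"],o["orientation"]-q,f0,o["gripper_width"],o["time_s"])
d=vision.read_camera("wrist"); np.savez("w4.npz",**d)
t=[d["frame"][:,:,::-1]]
s=vision.read_camera("side"); t.append(cv2.resize(s["frame"][300:450,230:430,::-1],(640,480)))
cv2.imwrite("pics/p4.png",cv2.resize(np.hstack(t),(800,300)))
E
```

```text
[ 0.5110561  -0.34742365  0.10812781] [ 1.01332467e-06 -9.73492997e-07  2.61077183e-05  1.08791795e-04] -1.9399714922532247 0.011431159515462834 14.9833
```

View pics/p4.png

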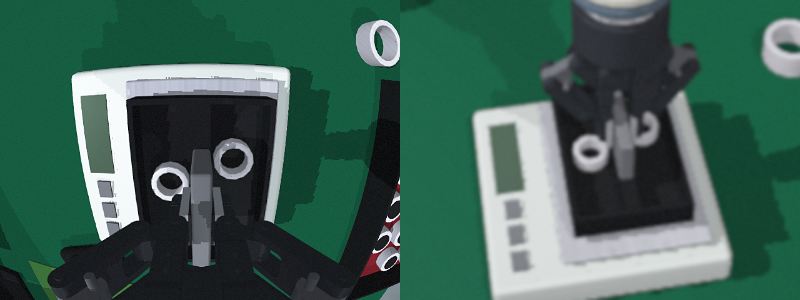

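The tray hovers 11 mm above the pan, centred and square, with both rings inside. Lowering it in small steps until contact, then releasing.

```bash
python3 - <<'E'
from workcell import *
from h import *
x,y=0.511,-0.3474
f0=get_obs()["wrist_force"][2]; z=0.100
bot.servo_line([x,y,z],velocity=0.03)
while z>0.0935:
    bot.dwell(0.1); o=get_obs(); df=o["wrist_force"][2]-f0
    print(round(o["position"][2],4),round(df,2))
    if df>2.0: break
    z-=0.0007; bot.servo_line([x,y,z],velocity=0.01)
bot.dwell(0.3);o=get_obs();print("contact",o["position"],o["wrist_force"],o["ft_torque"],o["time_s"])
hand.move_gripper(0.03); hand.move_gripper(0.06)
bot.servo_line([x,y,0.2],velocity=0.08)
for n in["wrist","scene","side"]:
    d=vision.read_camera(n);np.savez(n[0]+"5.npz",**d);cv2.imwrite(f"pics/{n}5.png",d["frame"][:,:,::-1])
print(get_obs()["time_s"])
E
```

```text
0.1 0.46
0.0994 0.99
0.0986 -0.47
0.0979 -0.0
0.0972 0.33
0.0972 7.53
contact [ 0.51101345 -0.34741047  0.09718697] [-2.30755194  0.94347195  5.79205277] [ 0.23479413  0.26605267 -0.01231164] 17.65
19.9583
```

View pics/wrist5.png

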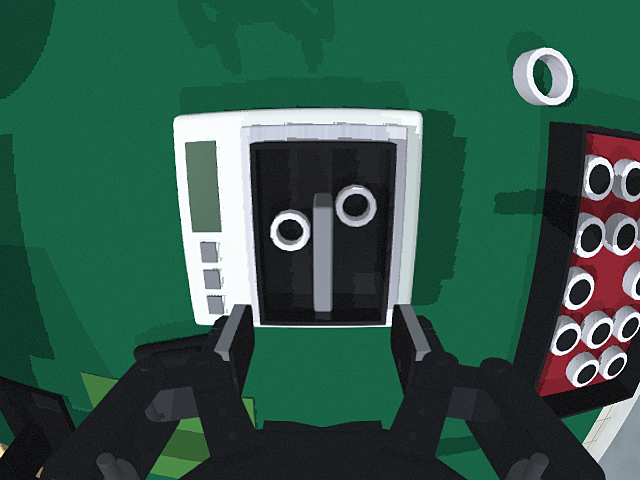

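The tray is on the pan with its rim at about (250,142), (397,142), (387,325) and (262,323), and both rings are inside. Checking the pose numerically.

```bash
python3 - <<'E'
from h import *
c=dict(np.load("w5.npz"))
r=fback(c,[[250,142],[397,142],[388,325],[260,324]],.074);print(r.mean(0))
for a,b in [(3,0),(2,1)]: print(np.arctan2(*(r[b]-r[a])[::-1])-np.pi/2,np.linalg.norm(r[b]-r[a]))
g=fback(c,[[323,206],[323,311]],.114);print(g.mean(0),np.linalg.norm(g[1]-g[0]),np.arctan2(*(g[0]-g[1])[::-1])-np.pi/2)
p=fback(c,[[241,126],[407,125]],.05);print(p.mean(0),np.arctan2(*(p[1]-p[0])[::-1]))
E
```

```text
[ 0.51030128 -0.34709973]
0.046100520859921 0.13962513485187186
0.06126555444006221 0.14067493137342152
[ 0.50963461 -0.34724119] 0.06904590123924743 0.05024380184269228
[ 0.50641963 -0.26574971] 0.056614589453685416
```

The tray is within about 1 mm of the pan centre and square with it.

```bash
python3 -c "
from workcell import *
print(hand_in())"
```

```text
the job is handed in; nothing more can be done
None
```

The tray is on the scale pan, within about 1 mm of its centre and square with it, with both rings still inside; I released it and handed the job in at about 20 s robot time.

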